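# Pack the check weights and latch the case

### The arm

A 6-joint arm with a two-finger parallel gripper is mounted at the origin on a cart in front of the work surface, level with it; the furniture and walls round the work are solid. World frame = base frame: x ahead of the robot, y to its left, z up, the work surface at z = 0. Lengths are in m, angles in rad, forces in N, time in s.
With the tool pointing down it reaches from about 0.35 to 0.875 m from the base axis. Payload 15.5 kg.
Tool frame: the origin (TCP) lies at the very end of the fingers, on their centre line; the grasp point (between the pads) lies 19 mm behind it; z points along the fingers, y is the line along which they close (so a half turn about z gives the same grasp; the last joint's range is limited). The gripper opens to 85 mm and grips with 20 to 120 N. Pads are 22 mm wide; open, the fingers measure 114 mm over their backs; the gripper's body (76 mm by 85 mm) begins 54 mm behind the grasp point. The pads swing forward as they close: fully open they stand 13 mm farther back than shut.
Start: joints at [-1.204, 0.494, 1.345, -0, 1.302, -0.096], TCP at [0.278, -0.56, 0.205] pointing down, gripper open.
Joint ranges: [-2.91, 2.91], [-0.82, 2.16], [0.22, 2.67], [-1.22, 4.37], [0.12, 2.79], [-3.08, 3.08]. Speed limits (rad/s): [1.89, 1.89, 2.57, 3.01, 3.01, 3.01].

### API

Orientations are given as a rotation vector (axis times angle).
In Python, from cell import env, optics gives the robot as it stands.
- The arm moves only by the tool send_rows, never from a script. Its argument "commands" is a list of rows, each a list of 4 numbers: the shift along the tool's x, y, z in units of 30 mm (1.0 is 30 mm), then the turn about the tool's z in units of 10 degrees (1.0 is 10 degrees). In form: [[dx, dy, dz, turn], ...]. A call has 1 to 10 rows; each row is the pose to reach, as a shift and turn from the pose commanded when the call began, along the tool's axes at that moment; what a row does not reach only later rows make up. A row lasts 1/8 s, in which the tool goes at most 62.5 mm and 10.7 degrees, less where a joint would pass 70% of its speed; a pose out of reach is approached as far as the arm can. A call with a gripper value outside its range is refused whole. "grip" is the opening, from 0 (shut) to 1 (fully open), set as the call begins (left out, the last holds). The fingers move at their own pace and stop on an object; "force" is the grip in N (left out, the last holds). Time passes only in rows, so rows that repeat a pose let the fingers close. It gives the time, the measured TCP pose, the force, the opening and the grip force at its end, in the units of the state.
- env.sense(): the state, without advancing time (a new reading comes with each control period).
- optics.read_camera(name): name is "scene" or "top" or "wrist"; returns the picture (400x640x3 uint8, red, green, blue); there is no depth.
- optics.camera_info(name): a dict with "intrinsics" (3x3 intrinsics, pixels), "pose" (4x4, takes a point from camera to world coordinates); the wrist camera has in their place "T_tool_cam" (4x4, takes a point from camera to tool coordinates, whose origin is the TCP and whose axes are the flange's). Camera axes: x right, y up, looking along -z (the intrinsics and any distortion apply to the point x, -y, -z); pixel columns grow to the right and rows downward; lengths in m; the calibration is good to about 2 mm. A picture is of the moment at which its call begins: read the wrist's pose just before it. camera_info takes no time and is no camera call.
- env.sign_off(): hands the job in; it is judged then, once.
The state is a dict: "clock": time; "joint_pos": joint angles; "qvel": joint speeds; "joint_efforts": joint torques, N m; "position": TCP position; "eef_rot": TCP orientation; "ft_force": force on the tool from outside, world axes, zero at the start; "wrist_torque": the same for the moment, N m; "width": finger opening in m; "gripper_force": force on a finger pad.
Only numpy, scipy, OpenCV 4.12 (cv2) and the standard library are available. Lean on these libraries where they do the work, as an engineer would, in place of code of your own. Each camera call takes 0.05 s, during which the arm holds its last target. There are 200 camera calls.

### The job

Put the balance's check set away in its grey case: stand the small brass weight upright in the open bay at the case's left end, and lay the pile of three aluminium plates flat, one on another, in the snug bed between the corner ribs at the right end. When all of it is in, swing the lid down and press its front edge against the rubber gasket until the spring latch catches and holds it shut. Leave everything else on the worktop standing where it is.

Things in the scene. Friction and masses are not known exactly. Their poses are not given: they have to be found in the camera images.
- case: grey plastic case fixed to the worktop: 124 (x) x 252 (y) mm outside, walls 8 mm, rim 46 mm high, inner floor 6 mm up, inside 108 x 236 mm. Origin under its centre, z up, left end +y, front -x, with a latch reaching 36 mm out from the wall, 56 mm high. Lid hinge line along y at case x = +64, z = 50 mm. A yielding rubber gasket stands 8 mm out of the rim
- plate_bed (a point): centre of the plate bed on the inner floor (case x 0, y -50 mm). Plates lie with their length along the case's x, between front and rear walls (108 mm apart). Ribs 10 mm high, 56 mm apart in y, stand only in the bed's corners; between them, 60 mm long in x, its sides are open for fingers. 68 mm from here to the right end wall
- weight_bay (a point): point on the inner floor, centre of the weight bay (case x 0, y +55 mm), a free flat area of 108 (x) x 120 mm; the weight may stand anywhere in it
- lid (a joint): lid angle, rad: 0 latched, 1.57 upright, stops at 1.95 and -0.016; starts at 1.6 to 1.9. Stiff hinge (0.2 N m): it stays where left, so push it all the way. From 0.09 rad the latch resists, from 0.05 the gasket too: pressing it home near the front edge takes 10 to 20 N. Press to the stop, 2 mm below the latched height, so that the latch surely catches; let go unlatched, it springs up a little
- latch (a joint): travel in m of the spring latch on the front wall: 0 sprung in (also when nothing is caught), about 0.004 while the lid's nose pushes past, back near 0 when it has caught
- lid_press (a point): point on the lid's outer face, mid-width, 115 mm from the hinge: press here; when shut it is 59 mm above the worktop. The lid is a plate 134 mm long from the hinge line to its front edge, 256 mm wide, 10 mm thick, 0.2 kg; along its normal the outer face lies 8 mm outside the hinge line, the inner face 2 mm inside it
- lid_edge (a point): middle of the lid's front edge, 134 mm from the hinge; a steel strap with the latch nose hangs 25 mm below it there, 40 mm wide, towards the inside
- plate_0: loose flat aluminium plate, 100 (its x) x 50 (its y) x 7 mm, 95 g; origin at the centre of its underside. Lowest of the pile, on the worktop
- plate_1: loose flat aluminium plate, 100 (its x) x 50 (its y) x 7 mm, 95 g; origin at the centre of its underside. Middle of the pile, squared up to about 1 mm
- plate_2: loose flat aluminium plate, 100 (its x) x 50 (its y) x 7 mm, 95 g; origin at the centre of its underside. Top of the pile; the whole pile is 21 mm high and fits a gripper across its 50 mm side
- weight: brass check weight with a knob, 24 mm across, 32 mm tall, 0.1 kg; origin at the centre of its underside. At the start it stands on the pile
- tape_roll: grey roll of tape lying flat, 103 mm across, 48 mm high; bystander, its place and the pile's may be swapped; origin at the centre of its underside
- gel_bottle: clear bottle with a red flip cap, 48 mm across, 149 mm tall, standing beside the case's right end; bystander; origin at the centre of its underside
- dropper: small brown dropper bottle, 34 mm across, 102 mm tall, standing off one end of the pile; bystander; origin at the centre of its underside
- stapler: black stapler, 146 x 34 x 47 mm; bystander; origin at the centre of its underside
- stamp: rubber stamp standing upright, 52 x 30 mm, 78 mm tall; bystander; origin at the centre of its underside
There are look-alikes about, which are no part of the job. Leave any green, purple or turquoise look-alike of the plate_2 alone.

How it is judged:
On the way, in this order (a step that is already met when the one before it is completed fails the run):
1. brass weight and all three plates in their places in the open case (x of plate_0 in the frame of plate_bed between -0.007 and 0.007 m and y of plate_0 in the frame of plate_bed between -0.007 and 0.007 m and z of plate_0 in the frame of plate_bed between -0.004 and 0.018 m and angle between each of plate_0, plate_1, plate_2's own z axis and vertical below 0.09 rad and x of plate_1 in the frame of plate_bed between -0.007 and 0.007 m and y of plate_1 in the frame of plate_bed between -0.007 and 0.007 m and z of plate_1 in the frame of plate_bed between -0.004 and 0.018 m and x of plate_2 in the frame of plate_bed between -0.007 and 0.007 m and y of plate_2 in the frame of plate_bed between -0.007 and 0.007 m and z of plate_2 in the frame of plate_bed between -0.004 and 0.018 m and x of weight in the frame of weight_bay between -0.05 and 0.05 m and y of weight in the frame of weight_bay between -0.06 and 0.06 m and z of weight in the frame of weight_bay between -0.004 and 0.005 m and angle between weight's own z axis and vertical below 0.15 rad and value of joint lid above 0.5 rad), for 0.2 s.
2. lid pressed shut and latch caught (value of joint lid below 0.015 rad and value of joint latch below 0.0015 m), for 0.2 s.
At the end, for the whole second after the job is handed in: Lid held shut by the latch (below 0.015 rad, latch within 1.5 mm of 0); the three plates flat (0.09 rad) in the bed, each within 7 mm of its centre in x and y; the weight upright (0.15 rad) on its bay's floor, within 50 mm in x and 60 mm in y of the centre; all at rest (all of step 2 and x of plate_0 in the frame of plate_bed between -0.007 and 0.007 m and y of plate_0 in the frame of plate_bed between -0.007 and 0.007 m and z of plate_0 in the frame of plate_bed between -0.004 and 0.018 m and angle between each of plate_0, plate_1, plate_2's own z axis and vertical below 0.09 rad and x of plate_1 in the frame of plate_bed between -0.007 and 0.007 m and y of plate_1 in the frame of plate_bed between -0.007 and 0.007 m and z of plate_1 in the frame of plate_bed between -0.004 and 0.018 m and x of plate_2 in the frame of plate_bed between -0.007 and 0.007 m and y of plate_2 in the frame of plate_bed between -0.007 and 0.007 m and z of plate_2 in the frame of plate_bed between -0.004 and 0.018 m and x of weight in the frame of weight_bay between -0.05 and 0.05 m and y of weight in the frame of weight_bay between -0.06 and 0.06 m and z of weight in the frame of weight_bay between -0.004 and 0.005 m and angle between weight's own z axis and vertical below 0.15 rad and linear speed of each of plate_0, plate_1, plate_2, weight below 0.02 m/s); the robot touches nothing.
It fails at once if the tape roll is shifted more than 30 mm or knocked over (distance of tape_roll from where it was at the start of the episode above 0.03 m or angle between tape_roll's own z axis and vertical above 0.4 rad).
It fails at once if the gel bottle is shifted more than 30 mm or knocked over (distance of gel_bottle from where it was at the start of the episode above 0.03 m or angle between gel_bottle's own z axis and vertical above 0.4 rad).
It fails at once if the dropper is shifted more than 30 mm or knocked over (distance of dropper from where it was at the start of the episode above 0.03 m or angle between dropper's own z axis and vertical above 0.4 rad).
It fails at once if the stapler is shifted more than 30 mm or knocked over (distance of stapler from where it was at the start of the episode above 0.03 m or angle between stapler's own z axis and vertical above 0.4 rad).
It fails at once if the stamp is shifted more than 30 mm or knocked over (distance of stamp from where it was at the start of the episode above 0.03 m or angle between stamp's own z axis and vertical above 0.4 rad).
It also fails if it takes over 72 s, if anything falls off the work surface, if the arm or the gripper's body presses on something with over 40 N, if the wrist force passes 120 N, or if a joint passes its speed limit or range.

## Working session

There is one attempt and no reset: what is moved stays moved. The work goes in short steps, Python scripts to look and compute and a tool call to move; the robot and the scene stay as the last step left them, time stands still between calls to the robot, and variables do not carry over. Pictures are saved under pics/ and viewed, at most 10 in all, crops included, and the job is handed in when it is done.

Besides the shell and the picture viewer there is one more tool, called after "Request:" as name(argument=value, ...) on one line, values as JSON. send_rows: Moves the arm, as the interface text tells. Its arguments: {"type":"object","properties":{"commands":{"type":"array","items":{"type":"array","items":{"type":"number"}}},"grip":{"type":"number"},"force":{"type":"number"}},"required":["commands"]}

```bash
mkdir -p pics && cat > h.py <<'E'
import numpy as np, cv2
from cell import env, optics
def snap(n,f):
    im=optics.read_camera(n); cv2.imwrite('pics/'+f,cv2.cvtColor(im,cv2.COLOR_RGB2BGR)); return im
def cam(n,s=None):
    i=optics.camera_info(n); K=np.array(i['intrinsics'])
    if n=='wrist':
        T=np.eye(4); T[:3,:3]=cv2.Rodrigues(np.array(s['eef_rot'],float))[0]; T[:3,3]=s['position']; P=T@np.array(i['T_tool_cam'])
    else: P=np.array(i['pose'])
    return K,P,i
def ray(n,uv,s=None):
    K,P,i=cam(n,s); d=np.linalg.inv(K)@[uv[0],uv[1],1]; d=P[:3,:3]@(d*[1,-1,-1]); return P[:3,3],d
def onz(n,uv,z,s=None):
    o,d=ray(n,uv,s); return o+d*(z-o[2])/d[2]
def proj(n,p,s=None):
    K,P,i=cam(n,s); c=P[:3,:3].T@(np.array(p)-P[:3,3]); q=K@(c*[1,-1,-1]); return q[:2]/q[2]
def tri(n1,u1,n2,u2,s1=None,s2=None):
    o,d=ray(n1,u1,s1);p,e=ray(n2,u2,s2); t=np.linalg.lstsq(np.c_[d,-e],p-o,rcond=None)[0]
    a,b=o+d*t[0],p+e*t[1]; return (a+b)/2,np.linalg.norm(a-b)
E
python3 - <<'E'
from h import *
snap('top','top0.png');snap('scene','scene0.png')
for n in('top','scene','wrist'):
    i=optics.camera_info(n);print(n,{k:np.round(v,3).tolist() if not isinstance(v,str) else v for k,v in i.items()})
print(env.sense())
E
```

```text
top {'intrinsics': [[463.284, 0.0, 317.469], [0.0, 463.284, 194.9], [0.0, 0.0, 1.0]], 'pose': [[0.024, 0.999, -0.038, 0.487], [-1.0, 0.024, 0.01, -0.064], [0.011, 0.038, 0.999, 1.737], [0.0, 0.0, 0.0, 1.0]]}
scene {'intrinsics': [[396.162, 0.0, 317.155], [0.0, 396.162, 200.557], [0.0, 0.0, 1.0]], 'pose': [[-0.783, 0.479, -0.397, 0.007], [-0.622, -0.614, 0.486, 0.59], [-0.011, 0.628, 0.779, 1.148], [0.0, 0.0, 0.0, 1.0]]}
wrist {'intrinsics': [[282.83, 0.0, 318.037], [0.0, 282.83, 197.863], [0.0, 0.0, 1.0]], 'T_tool_cam': [[-0.001, 0.947, 0.321, 0.083], [1.0, 0.0, 0.001, -0.0], [0.001, 0.321, -0.947, -0.169], [0.0, 0.0, 0.0, 1.0]]}
{'clock': 0.1, 'joint_pos': array([-1.20448097e+00,  4.94153436e-01,  1.34604902e+00, -1.37528777e-05,
        1.30249246e+00, -9.55052357e-02]), 'qvel': array([ 7.31035261e-04, -7.28362859e-04, -2.71361354e-03, -1.15343763e-03,
       -1.84713913e-05,  9.36942155e-04]), 'joint_efforts': array([ 3.59055870e-03, -8.83588672e+01, -3.84561968e+01, -6.91959258e-05,
        5.21644732e-03,  1.82960582e-05]), 'position': array([ 0.2783598 , -0.55920952,  0.20474658]), 'eef_rot': array([-3.05714719e+00, -7.18752717e-01,  2.54277129e-04]), 'ft_force': array([ 0.06575784, -0.46973118, -0.77065549]), 'wrist_torque': array([-0.05779536,  0.00418318, -0.00359759]), 'gripper_force': 0.0, 'width': 0.08514551964387905}
```

View pics/top0.png

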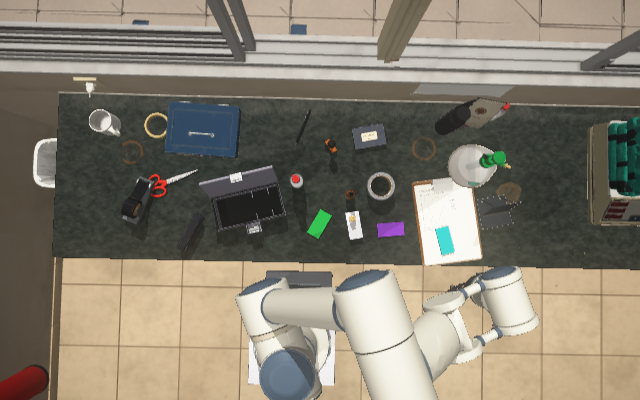

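View pics/scene0.png

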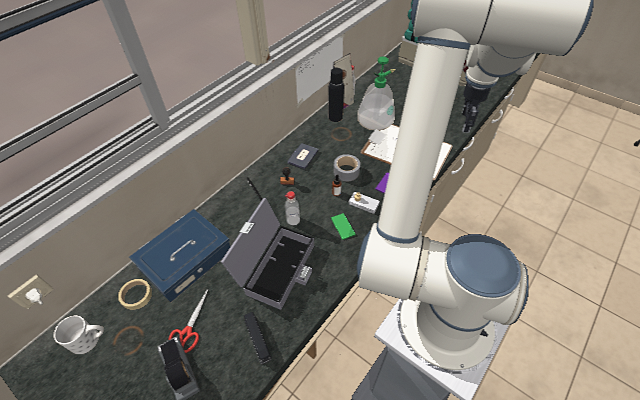

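```bash
python3 - <<'E'
from h import *
for nm,uv,z in [('pile',(353,225),.021),('weight',(353,219),.045),('dropper',(350,194),.08),('tape',(381,185),.048),('gel',(296,181),.14),('green',(319,223),.02),('purple',(390,229),.02),('caseFL',(218,231),.046),('caseFR',(286,214),.046),('caseBR',(277,182),.046),('latch',(254,228),.056),('stamp',(331,146),.06)]:
    print(nm,np.round(onz('top',uv,z),3))
im=cv2.imread('pics/top0.png')
a=cv2.resize(im[160:260,190:410],None,fx=3.6,fy=3.6,interpolation=cv2.INTER_CUBIC);cv2.imwrite('pics/c0.png',a)
E
```

```text
pile [ 0.444 -0.216  0.021]
weight [ 0.467 -0.214  0.045]
dropper [ 0.556 -0.198  0.08 ]
tape [ 0.593 -0.313  0.048]
gel [ 0.594 -0.006  0.14 ]
green [ 0.449 -0.09   0.02 ]
purple [ 0.433 -0.354  0.02 ]
caseFL [0.412 0.276 0.046]
caseFR [0.479 0.031 0.046]
caseBR [0.595 0.067 0.046]
latch [0.426 0.145 0.056]
stamp [ 0.73  -0.127  0.06 ]
```

View pics/c0.png

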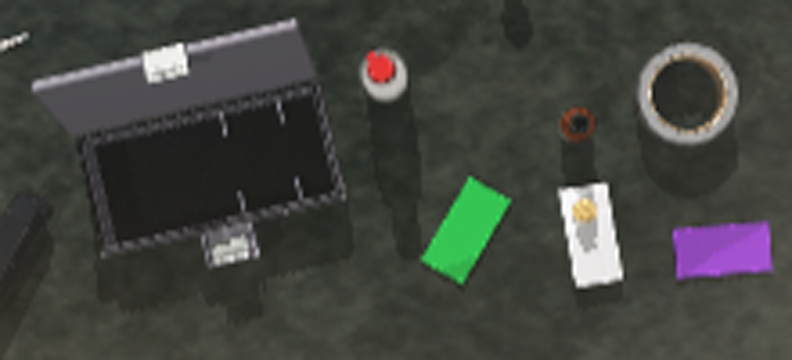

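Request:
send_rows(commands=[[1.6, -1, 0, 0.2], [3.2, -2.1, 0, 0.5], [4.8, -3.1, 0, 0.8], [6.4, -4.2, 0, 1.1], [8, -5.2, 0, 1.4], [9.6, -6.3, 0, 1.6], [11.1, -7.3, 0, 1.6], [11.1, -7.3, 0, 1.6], [11.1, -7.3, 0, 1.6], [11.1, -7.3, 0, 1.6]], grip=1)

```text
clock: 1.35
position: [0.4785, -0.216, 0.2052]
eef_rot: [-3.129, -0.284, 0.0]
ft_force: [0.1, 0.3, -0.7]
width: 0.0854
gripper_force: 0.0
```

```bash
python3 - <<'E'
from h import *
s=env.sense();print(s['clock'],s['position'],s['eef_rot'],s['qvel'].max())
im=snap('wrist','w1.png');np.save('s1.npy',np.r_[s['position'],s['eef_rot']])
E
```

```text
1.35 [ 0.47854668 -0.21600877  0.20517835] [-3.12869925e+00 -2.84296088e-01  4.01057514e-04] 0.0022106739197357405
```

View pics/w1.png

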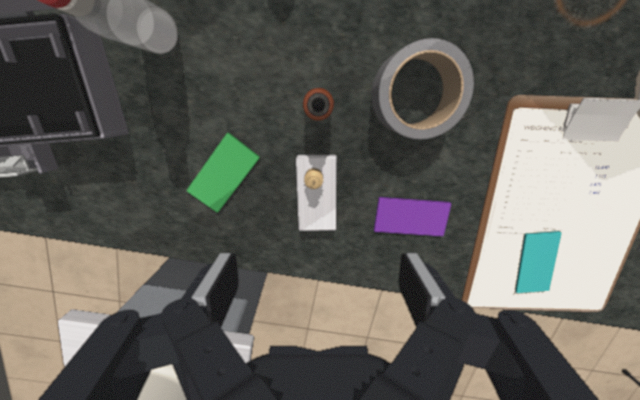

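The wrist view shows the pile at (316,193) with the weight's knob at (314,178), dropper at (318,103), tape at (425,88), and the case's right end at the left edge.

```bash
python3 - <<'E'
from h import *
v=np.load('s1.npy');s={'position':v[:3],'eef_rot':v[3:]}
im=cv2.imread('pics/w1.png');hsv=cv2.cvtColor(im,cv2.COLOR_BGR2HSV)
roi=np.zeros(im.shape[:2],np.uint8);roi[130:245,280:352]=1
m=((hsv[...,2]>165)&(hsv[...,1]<40)&(roi>0)).astype(np.uint8)
br=((hsv[...,1]>70)&(hsv[...,2]>90)&(hsv[...,0]<35)&(roi>0)).astype(np.uint8);br[:160]=0;br[205:]=0
pts=np.argwhere(m)[:,::-1].astype(np.float32)
R=cv2.minAreaRect(pts);b=cv2.boxPoints(R)
W=np.array([onz('wrist',p,.021,s) for p in b]);print(b.round(1).tolist(),'\n',W.round(4))
print('cen',W.mean(0).round(4),'sides',[np.linalg.norm(W[i]-W[i-1]).round(4) for i in range(4)])
for i in range(2):
    d=W[i+1]-W[i];print('dir',np.degrees(np.arctan2(d[1],d[0])).round(1))
q=np.argwhere(br)[:,::-1];print('brass',len(q),q.min(0),q.max(0),q.mean(0), onz('wrist',q.mean(0),.043,s).round(4))
R=cv2.Rodrigues(v[3:])[0];print(R.round(3))
print('drop',onz('wrist',(318,103),.1,s).round(3),'tape',onz('wrist',(425,88),.048,s).round(3))
for p in [(0,0,0),(0,0.025,0)]: print(proj('wrist',v[:3]+R@np.array(p),s))
E
```

```text
[[296.0, 156.0], [335.0, 156.0], [335.0, 229.0], [296.0, 229.0]] 
 [[ 0.492  -0.1848  0.021 ]
 [ 0.5008 -0.233   0.021 ]
 [ 0.4023 -0.2529  0.021 ]
 [ 0.3927 -0.2004  0.021 ]]
cen [ 0.447  -0.2178  0.021 ] sides [np.float64(0.1006), np.float64(0.049), np.float64(0.1006), np.float64(0.0534)]
dir -79.6
dir -168.6
brass 281 [305 169] [322 188] [313.33096085 178.33807829] [ 0.4732 -0.2106  0.043 ]
[[ 0.984  0.18  -0.   ]
 [ 0.18  -0.984 -0.   ]
 [-0.    -0.    -1.   ]]
drop [ 0.559 -0.201  0.1  ] tape [ 0.595 -0.311  0.048]
[318.60967832 234.85787212]
[356.46597396 234.852292  ]
```

Request:
send_rows(commands=[[-0.14, -0.2, 1.8, 0], [-0.14, -0.2, 3.6, 0], [-0.14, -0.2, 5, 0], [-0.14, -0.2, 5.9, 0], [-0.14, -0.2, 5.9, 0], [-0.14, -0.2, 5.9, 0]], grip=0.7)

```text
clock: 2.15
position: [0.4741, -0.2107, 0.0292]
eef_rot: [3.128, 0.285, 0.001]
ft_force: [-0.4, -0.1, 0.3]
width: 0.0599
gripper_force: 0.0
```

Request:
send_rows(commands=[[0, 0, 0, 0], [0, 0, 0, 0], [0, 0, 0, 0], [0, 0, 0, 0], [0, 0, 0, 0], [0, 0, 0, 0]], grip=0.1, force=30)

```text
clock: 2.9
position: [0.4738, -0.2099, 0.0282]
eef_rot: [-3.128, -0.286, 0.0]
ft_force: [0.2, 0.7, -0.4]
width: 0.0082
gripper_force: 0.0
```

```bash
python3 - <<'E'
from h import *
s=env.sense();print(s['clock'],s['position'],s['eef_rot'],s['width'],s['gripper_force'])
im=snap('wrist','w2.png');np.save('s2.npy',np.r_[s['position'],s['eef_rot']])
E
```

```text
2.9 [ 0.47377399 -0.209939    0.02822962] [-3.12844082e+00 -2.86344231e-01  1.42534846e-04] 0.008168855311560475 0.0
```

View pics/w2.png

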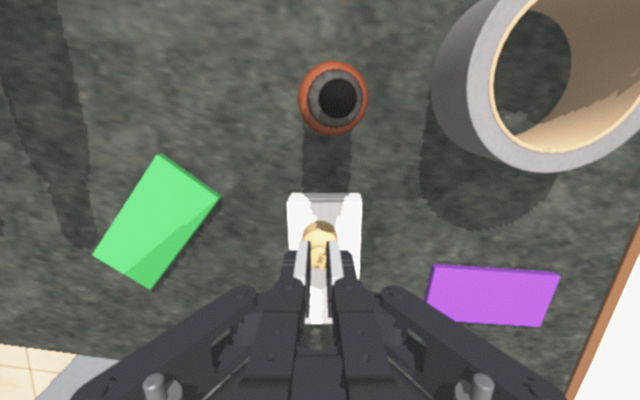

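Request:
send_rows(commands=[[0, 0, 0, 0], [0, 0, 0, 0], [0, 0, 0, 0], [0, 0, 0, 0], [0, 0, 0, 0]], grip=0.7)

```text
clock: 3.58
position: [0.4738, -0.2099, 0.0283]
eef_rot: [-3.128, -0.286, -0.0]
ft_force: [0.4, 0.1, -0.2]
width: 0.0599
gripper_force: 0.0
```

```bash
python3 - <<'E'
from h import *
s=env.sense();print(s['clock'],s['position'],s['width'])
im=snap('wrist','w3.png');np.save('s3.npy',np.r_[s['position'],s['eef_rot']])
t=snap('scene','sc3.png')
a=cv2.imread('pics/w3.png')[160:340,220:420];b=cv2.imread('pics/sc3.png')[150:240,320:420]
cv2.imwrite('pics/c3.png',np.hstack([cv2.resize(a,(400,360)),cv2.resize(b,(400,360))]))
E
```

```text
3.575 [ 0.47380214 -0.20994923  0.02827694] 0.05988168613624467
```

View pics/c3.png

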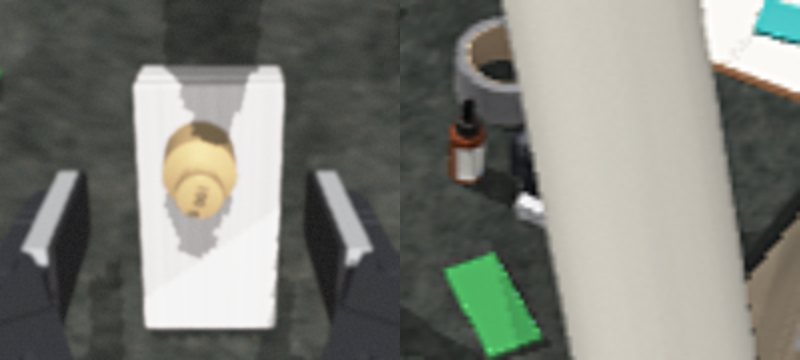

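```bash
python3 - <<'E'
from h import *
v=np.load('s3.npy');s={'position':v[:3],'eef_rot':v[3:]};R=cv2.Rodrigues(v[3:])[0]
def t(p): return (R.T@(p-v[:3])*1000).round(1)
im=cv2.imread('pics/w3.png');hsv=cv2.cvtColor(im,cv2.COLOR_BGR2HSV)
br=((hsv[...,1]>70)&(hsv[...,0]<35)).astype(np.uint8);br[:210]=0;br[280:]=0;br[:,:285]=0;br[:,355:]=0
q=np.argwhere(br)[:,::-1];print(q.min(0),q.max(0))
for r in range(q[:,1].min(),q[:,1].max()+1,4):
    c=q[q[:,1]==r][:,0];print(r,c.min(),c.max(),end='; ')
print()
for nm,uv,z in [('knobtop',(317.5,257),.053),('far base',(319.5,220),.021),('near plate edge',(325,323),.021),('far plate edge',(325,199),.021),('tipL',(242,246),.028),('tipR',(390,246),.028)]: print(nm,onz('wrist',uv,z,s).round(4),t(onz('wrist',uv,z,s)))
E
```

```text
[302 222] [337 268]
222 314 323; 226 308 331; 230 305 333; 234 304 335; 238 303 336; 242 302 336; 246 302 337; 250 302 336; 254 304 335; 258 306 333; 262 309 330; 266 312 327; 
knobtop [ 0.4717 -0.2097  0.053 ] [ -2.   -0.7 -24.7]
far base [ 0.4813 -0.2092  0.021 ] [7.5 0.6 7.3]
near plate edge [ 0.397  -0.2292  0.021 ] [-79.    5.    7.3]
far plate edge [ 0.4967 -0.21    0.021 ] [22.5  4.2  7.3]
tipL [ 0.4562 -0.1609  0.028 ] [ -8.4 -51.4   0.3]
tipR [ 0.4742 -0.2586  0.028 ] [-8.4 47.9  0.3]
```

Request:
send_rows(commands=[[-0.1, 0, 0, 0], [-0.1, 0, 0.25, 0], [-0.1, 0, 0.5, 0], [-0.1, 0, 0.5, 0], [-0.1, 0, 0.5, 0]], grip=0.45)

```text
clock: 4.3
position: [0.4708, -0.2105, 0.0131]
eef_rot: [-3.128, -0.286, 0.0]
ft_force: [0.5, 0.5, 0.4]
width: 0.0384
gripper_force: 0.0
```

```bash
python3 - <<'E'
from h import *
s=env.sense();print(s['clock'],s['position'],s['width'],s['ft_force'])
im=snap('wrist','w4.png');np.save('s4.npy',np.r_[s['position'],s['eef_rot']])
cv2.imwrite('pics/c4.png',cv2.resize(cv2.imread('pics/w4.png')[180:330,220:420],(800,600),interpolation=cv2.INTER_CUBIC))
E
```

```text
4.3 [ 0.47080765 -0.21045344  0.01313731] 0.038364149369164914 [0.50142786 0.48905859 0.38883781]
```

View pics/c4.png

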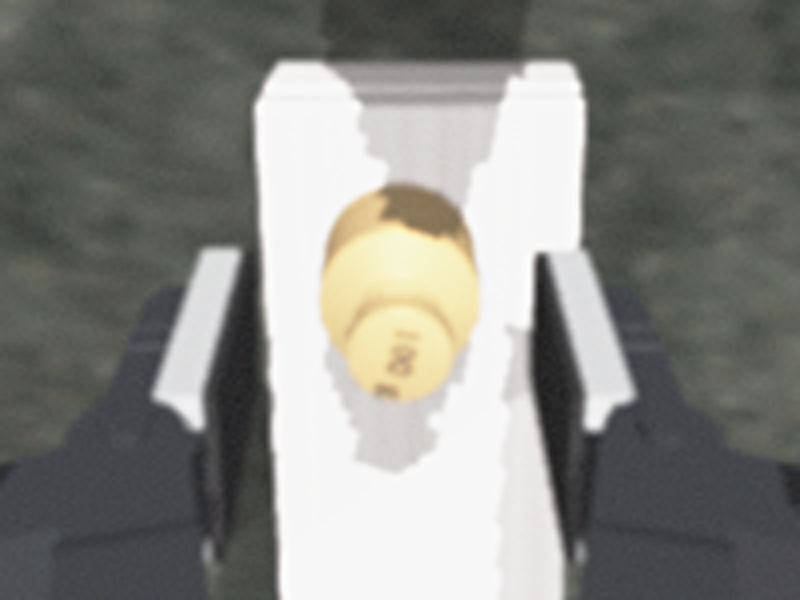

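Request:
send_rows(commands=[[0, 0, 0.2, 0], [0, 0, 0.4, 0], [0, 0, 0.4, 0]], grip=0.45)

```text
clock: 4.72
position: [0.4705, -0.2103, 0.0007]
eef_rot: [-3.128, -0.286, 0.001]
ft_force: [-0.1, 0.5, 0.6]
width: 0.0382
gripper_force: 0.0
```

Request:
send_rows(commands=[[0, 0, 0, 0], [0, 0, 0, 0], [0, 0, 0, 0], [0, 0, 0, 0]], grip=0.1, force=30)

```text
clock: 5.22
position: [0.4709, -0.2105, 0.0014]
eef_rot: [3.128, 0.286, 0.0]
ft_force: [0.1, 0.9, 1.7]
width: 0.0221
gripper_force: 29.6
```

Request:
send_rows(commands=[[0, 0, -0.3, 0], [0, 0, -1, 0], [0, 0, -2.5, 0], [0, 0, -4.2, 0], [0, 0, -5.8, 0], [0, 0, -7.3, 0], [0, 0, -7.3, 0]])

```text
clock: 6.1
position: [0.4723, -0.2114, 0.224]
eef_rot: [3.125, 0.286, 0.008]
ft_force: [-0.1, -0.2, -1.8]
width: 0.0219
gripper_force: 29.7
```

Request:
send_rows(commands=[[0.2, -1.5, 0, 0], [0.4, -3.2, 0, 0], [0.6, -5, 0, -0.1], [0.8, -7, 0, -0.2], [1, -8.8, 0, -0.3], [1.2, -10.5, 0, -0.5], [1.5, -11.9, 0, -0.5], [1.5, -11.9, 0, -0.5], [1.5, -11.9, 0, -0.5]])

```text
clock: 7.22
position: [0.4498, 0.1484, 0.2198]
eef_rot: [3.113, 0.423, -0.002]
ft_force: [0.3, 0.0, -1.5]
width: 0.0223
gripper_force: 29.8
```

```bash
python3 - <<'E'
from h import *
s=env.sense();print(s['clock'],s['position'],s['width'],s['gripper_force'],s['joint_pos'])
im=snap('wrist','w5.png');np.save('s5.npy',np.r_[s['position'],s['eef_rot']])
E
```

```text
7.225 [0.44978539 0.14842194 0.2197609 ] 0.02231629632681621 29.844789484050125 [ 1.92756844e-01  2.65426131e-01  1.68335588e+00 -2.68423533e-04
  1.19397132e+00  1.49328953e+00]
```

View pics/w5.png

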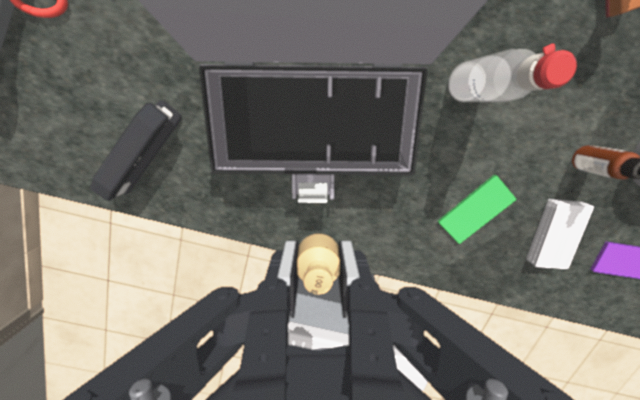

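The case is square in view: outer rim corners ≈(217,173),(410,173),(425,66),(203,66); ribs at (330,87),(378,87),(329,153),(373,153); stapler at left clear of it.

```bash
python3 - <<'E'
from h import *
v=np.load('s5.npy');s={'position':v[:3],'eef_rot':v[3:]};R=cv2.Rodrigues(v[3:])[0]
def t(p): return (R.T@(p-v[:3])*1000).round(1)
print('toolyaw',np.degrees(np.arctan2(R[1,0],R[0,0])))
for z in(.046,.054):
  W=np.array([onz('wrist',p,z,s) for p in [(217,173),(410,173),(425,66),(203,66)]])
  print(z,W[:,:2].round(4).tolist(),'sides',[np.linalg.norm(W[i]-W[i-1]).round(4) for i in range(4)])
  d=W[0]-W[1];print('frontyaw',np.degrees(np.arctan2(-d[0],d[1])),'cen',W.mean(0).round(4))
for nm,uv in dict(rRL=(330.5,97),rRR=(379,97),rFL=(328.5,145),rFR=(373.5,145)).items(): print(nm,onz('wrist',uv,.016,s).round(4),t(onz('wrist',uv,.016,s)))
g=cv2.cvtColor(cv2.imread('pics/w5.png'),cv2.COLOR_BGR2GRAY)
print('row120',[(u,int(g[120,u])) for u in list(range(205,226))+list(range(400,425))])
print('row85',g[85,322:340],g[85,370:386]);print('row155',g[155,320:338],g[155,366:382])
print('col250',[(r,int(g[r,250])) for r in list(range(60,84))+list(range(155,180))])
print('col354',[(r,int(g[r,354])) for r in list(range(60,84))+list(range(155,180))])
print('ribcol330',g[70:170,330]);print('ribcol329',g[135:170,329])
E
```

```text
toolyaw 15.490627849715766
0.046 [[0.4156, 0.2698], [0.4796, 0.0386], [0.5974, 0.0672], [0.5321, 0.3036]] sides [np.float64(0.1213), np.float64(0.2399), np.float64(0.1213), np.float64(0.2453)]
frontyaw 15.46159103594735 cen [0.5062 0.1698 0.046 ]
0.054 [[0.4183, 0.2675], [0.4807, 0.0417], [0.5958, 0.0696], [0.532, 0.3005]] sides [np.float64(0.1185), np.float64(0.2343), np.float64(0.1184), np.float64(0.2396)]
frontyaw 15.461591035947347 cen [0.5067 0.1698 0.054 ]
rRL [0.5394 0.1577 0.016 ] [ 89.1  15.  203.7]
rRR [0.5554 0.0996 0.016 ] [ 89.   75.2 203.7]
rFL [0.4819 0.1436 0.016 ] [ 29.9  13.2 203.7]
rFR [0.4976 0.0869 0.016 ] [ 29.9  72.1 203.7]
row120 [(205, 68), (206, 52), (207, 43), (208, 39), (209, 59), (210, 96), (211, 114), (212, 106), (213, 94), (214, 89), (215, 89), (216, 86), (217, 92), (218, 91), (219, 88), (220, 87), (221, 88), (222, 90), (223, 89), (224, 75), (225, 55), (400, 43), (401, 53), (402, 68), (403, 99), (404, 109), (405, 106), (406, 99), (407, 100), (408, 98), (409, 99), (410, 97), (411, 97), (412, 102), (413, 111), (414, 123), (415, 116), (416, 83), (417, 53),
[... 1310 characters left out ...]
, 125), (169, 158), (170, 145), (171, 98), (172, 64), (173, 62), (174, 64), (175, 68), (176, 67), (177, 67), (178, 66), (179, 68)]
ribcol330 [ 67 103 120 114 100 106 134 150 148 152 151 151 150 149 153 149 153 151
 150 151 148 149 150 148 150 145 119  82  55  50  49  48  48  52  46  51
  45  50  54  51  46  48  50  45  50  47  52  52  49  49  52  51  52  49
  49  52  49  50  49  54  54  51  50  48  48  51  46  50  50  49  48  49
  47  48  57  72  93  98 100  97  97  96  95  92  91  85  84  79  79  79
  84  93 101  93  93  90  91  99 133 162]
ribcol329 [ 51  46  51  46  51  52  55  48  53  74  98 119 133 135 135 133 132 132
 133 132 126 120 112 111 111 111 112 114 105  95  90  92 108 148 170]
```

Request:
send_rows(commands=[[0.65, -1, 0, 0], [1.3, -2, 0.5, 0], [1.3, -2, 2, 0], [1.3, -2, 3.8, 0], [1.3, -2, 5.5, 0], [1.3, -2, 6.8, 0], [1.3, -2, 7.3, 0], [1.3, -2, 7.6, 0], [1.3, -2, 7.7, 0], [1.3, -2, 7.7, 0]])

```text
clock: 8.52
position: [0.4725, 0.2171, -0.0099]
eef_rot: [-3.113, -0.422, -0.002]
ft_force: [0.6, -0.5, -0.8]
width: 0.0221
gripper_force: 29.9
```

Request:
send_rows(commands=[[0, 0, 0.05, 0], [0, 0, 0.1, 0], [0, 0, 0.1, 0]])

```text
clock: 8.9
position: [0.472, 0.217, -0.0136]
eef_rot: [-3.113, -0.423, -0.001]
ft_force: [-0.6, 0.7, -0.4]
width: 0.0222
gripper_force: 30.0
```

Request:
send_rows(commands=[[0, 0, 0.05, 0], [0, 0, 0.05, 0]])

```text
clock: 9.15
position: [0.4722, 0.2171, -0.014]
eef_rot: [-3.113, -0.423, -0.002]
ft_force: [-4.8, -1.3, 28.4]
width: 0.0223
gripper_force: 32.8
```

Request:
send_rows(commands=[[0, 0, 0, 0], [0, 0, 0, 0], [0, 0, 0, 0], [0, 0, 0, 0], [0, 0, 0, 0]], grip=0.6)

```text
clock: 9.78
position: [0.4718, 0.217, -0.0153]
eef_rot: [-3.113, -0.423, 0.0]
ft_force: [-0.5, -0.4, 0.4]
width: 0.0512
gripper_force: 0.0
```

Request:
send_rows(commands=[[0, 0, -0.3, 0], [0, 0, -1, 0], [0, 0, -2.5, 0], [0, 0, -4.2, 0], [0, 0, -5.8, 0], [0, 0, -7, 0], [0, 0, -8, 0], [0, 0, -8, 0]])

```text
clock: 10.78
position: [0.4728, 0.2173, 0.2275]
eef_rot: [-3.112, -0.422, -0.007]
ft_force: [-0.7, -0.2, -0.4]
width: 0.0514
gripper_force: 0.0
```

```bash
python3 - <<'E'
from h import *
s=env.sense();print(s['clock'],s['position'],s['width'],s['gripper_force'],s['joint_pos'])
im=snap('wrist','w6.png');np.save('s6.npy',np.r_[s['position'],s['eef_rot']])
hsv=cv2.cvtColor(cv2.imread('pics/w6.png'),cv2.COLOR_BGR2HSV)
br=((hsv[...,1]>90)&(hsv[...,2]>60)&(hsv[...,0]>12)&(hsv[...,0]<35)).astype(np.uint8);br[:60]=0;br[300:]=0
n,l,st,c=cv2.connectedComponentsWithStats(br)
for i in range(1,n):
    if st[i,4]>60: print(st[i],c[i],onz('wrist',c[i],.022,s).round(4))
E
```

```text
10.775 [0.47283475 0.21728069 0.22746184] 0.051426182823706375 0.0 [ 3.15969936e-01  3.21226619e-01  1.57348182e+00 -1.07357369e-05
  1.24236892e+00  1.61691187e+00]
[  0  60  39  41 623] [12.49277689 76.78812199] [0.4825 0.6086 0.022 ]
[310 159  18  19 242] [317.97520661 168.21487603] [0.4721 0.2178 0.022 ]
```

Request:
send_rows(commands=[[-0.5, 1.4, 0, -1], [-1, 2.8, 0, -2], [-1.4, 4.2, 0, -3], [-1.9, 5.6, 0, -4], [-2.4, 7, 0, -5], [-2.8, 8.3, 0, -6], [-3.3, 9.7, 0, -7], [-3.8, 11.1, 0, -8], [-4.3, 12.5, 0, -9], [-4.7, 13.75, 0, -10]], grip=1)

```text
clock: 12.08
position: [0.4451, -0.219, 0.2239]
eef_rot: [-1.68, -2.652, -0.0]
ft_force: [0.4, -0.6, 0.4]
width: 0.085
gripper_force: 0.0
```

Request:
send_rows(commands=[[0, 0, 0, -1], [0, 0, 0, -2], [0, 0, 0, -3], [0, 0, 0, -4], [0, 0, 0, -5], [0, 0, 0, -6], [0, 0, 0, -7], [0, 0, 0, -7.56], [0, 0, 0, -7.56]])

```text
clock: 13.2
position: [0.4455, -0.2175, 0.224]
eef_rot: [0.288, -3.127, -0.002]
ft_force: [-0.2, -0.5, 0.1]
width: 0.0854
gripper_force: 0.0
```

```bash
python3 - <<'E'
from h import *
s=env.sense();print(s['clock'],s['position'],s['width'],s['joint_pos'])
im=snap('wrist','w7.png');v=np.r_[s['position'],s['eef_rot']];np.save('s7.npy',v)
R=cv2.Rodrigues(v[3:])[0];print(R.round(3).tolist(),np.degrees(np.arctan2(R[1,0],R[0,0])))
im=cv2.imread('pics/w7.png');hsv=cv2.cvtColor(im,cv2.COLOR_BGR2HSV)
m=((hsv[...,2]>165)&(hsv[...,1]<40)).astype(np.uint8)
n,l,st,c=cv2.connectedComponentsWithStats(m)
pc=proj('wrist',[.447,-.218,.021],s);print('expected',pc)
for i in range(1,n):
    if st[i,4]>1200:
        h=cv2.minAreaRect(np.argwhere(l==i)[:,::-1].astype(np.float32));b=cv2.boxPoints(h)
        W=np.array([onz('wrist',p,.021,s) for p in b])
        print(st[i],b.round(1).tolist(),'cen',W.mean(0).round(4),'tool',(R.T@(W.mean(0)-v[:3])*1000).round(1),'sides',[np.linalg.norm(W[i]-W[i-1]).round(4) for i in range(4)],[np.degrees(np.arctan2(*(W[i+1]-W[i])[[1,0]])).round(1) for i in range(2)])
E
```

```text
13.2 [ 0.44547528 -0.21749523  0.22403251] 0.08543391247460189 [-5.74750684e-01  2.92600520e-01  1.62863307e+00  6.46011465e-05
  1.22193182e+00 -2.32936591e+00]
[[-0.983, -0.183, -0.001], [-0.183, 0.983, 0.001], [0.001, 0.001, -1.0]] -169.46918562668827
expected [316.92662336 167.799795  ]
[    0     1   154   245 26882] [[-0.0, 1.0], [153.0, 1.0], [153.0, 245.0], [0.0, 245.0]] cen [ 0.4667 -0.5312  0.021 ] tool [  36.3 -312.5  202.7] sides [np.float64(0.3257), np.float64(0.1714), np.float64(0.312), np.float64(0.2245)] [np.float64(100.5), np.float64(-0.1)]
[ 297  129   39   73 2503] [[297.0, 129.0], [335.0, 129.0], [335.0, 201.0], [297.0, 201.0]] cen [ 0.4455 -0.2195  0.021 ] tool [ 1.00e-01 -2.20e+00  2.03e+02] sides [np.float64(0.098), np.float64(0.0488), np.float64(0.098), np.float64(0.053)] [np.float64(100.5), np.float64(11.6)]
```

Request:
send_rows(commands=[[0, -0.04, 1.5, 0], [0, -0.04, 3, 0], [0, -0.04, 4.7, 0], [0, -0.04, 6, 0], [0, -0.04, 7, 0], [0, -0.04, 7.5, 0], [0, -0.04, 7.5, 0]], grip=0.72)

```text
clock: 14.12
position: [0.4458, -0.2188, -0.0007]
eef_rot: [0.287, -3.127, -0.001]
ft_force: [-0.8, -0.2, 0.3]
width: 0.0614
gripper_force: 0.0
```

```bash
python3 - <<'E'
from h import *
s=env.sense();print(s['clock'],s['position'],s['width'],s['ft_force'])
im=snap('wrist','w8.png');np.save('s8.npy',np.r_[s['position'],s['eef_rot']])
cv2.imwrite('pics/c8.png',cv2.resize(cv2.imread('pics/w8.png')[100:340,160:480],(800,600),interpolation=cv2.INTER_CUBIC))
E
```

```text
14.125 [ 0.44583116 -0.21877674 -0.00068459] 0.06135505227173378 [-0.81876224 -0.21595392  0.34097991]
```

View pics/c8.png

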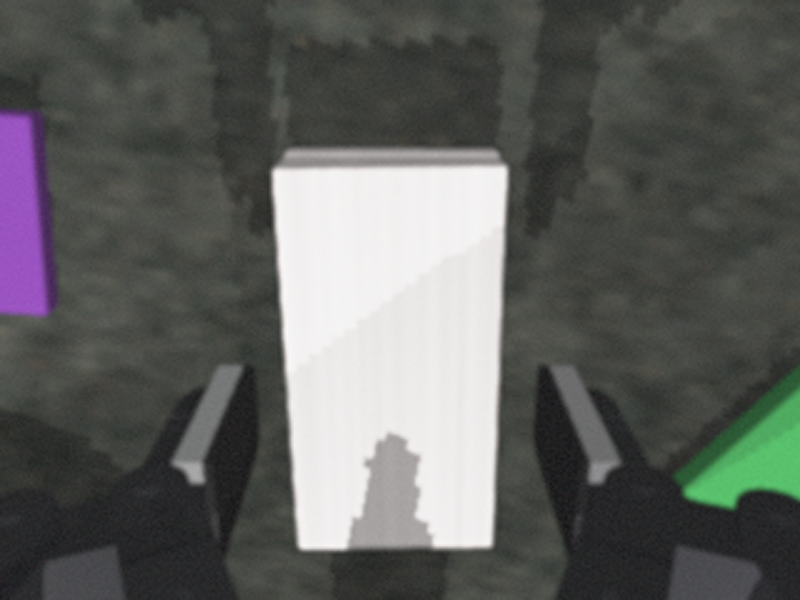

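Request:
send_rows(commands=[[0, 0, 0.2, 0], [0, 0, 0.4, 0], [0, 0, 0.5, 0], [0, 0, 0.5, 0]])

```text
clock: 14.68
position: [0.4461, -0.219, -0.0153]
eef_rot: [0.289, -3.128, -0.0]
ft_force: [-0.1, -0.1, 0.7]
width: 0.0615
gripper_force: 0.0
```

Request:
send_rows(commands=[[0, 0, 0.07, 0], [0, 0, 0.13, 0], [0, 0, 0.13, 0]])

```text
clock: 15.05
position: [0.4462, -0.219, -0.0192]
eef_rot: [0.289, -3.128, -0.0]
ft_force: [-0.6, -0.6, -0.1]
width: 0.0614
gripper_force: 0.0
```

Request:
send_rows(commands=[[0, 0, 0.07, 0], [0, 0, 0.13, 0], [0, 0, 0.13, 0]])

```text
clock: 15.42
position: [0.4461, -0.219, -0.0232]
eef_rot: [0.289, -3.128, -0.0]
ft_force: [-0.0, -0.1, -0.1]
width: 0.0615
gripper_force: 0.0
```

Request:
send_rows(commands=[[0, 0, 0.05, 0], [0, 0, 0.1, 0], [0, 0, 0.1, 0]])

```text
clock: 15.8
position: [0.4461, -0.219, -0.0261]
eef_rot: [0.289, -3.128, -0.0]
ft_force: [0.4, -0.7, -0.4]
width: 0.0611
gripper_force: 0.0
```

Request:
send_rows(commands=[[0, 0, 0.05, 0], [0, 0, 0.1, 0], [0, 0, 0.1, 0]])

```text
clock: 16.18
position: [0.4461, -0.219, -0.0291]
eef_rot: [0.289, -3.128, -0.0]
ft_force: [-0.7, -0.0, 0.2]
width: 0.0614
gripper_force: 0.0
```

Request:
send_rows(commands=[[0, 0, 0.05, 0], [0, 0, 0.07, 0], [0, 0, 0.07, 0]])

```text
clock: 16.55
position: [0.4462, -0.219, -0.0312]
eef_rot: [0.289, -3.128, -0.0]
ft_force: [-0.5, -0.3, 0.0]
width: 0.0615
gripper_force: 0.0
```

Request:
send_rows(commands=[[0, 0, 0.05, 0], [0, 0, 0.05, 0]])

```text
clock: 16.8
position: [0.4463, -0.2191, -0.0315]
eef_rot: [-0.289, 3.128, -0.001]
ft_force: [-4.5, 1.7, 30.0]
width: 0.0617
gripper_force: 15.4
```

Request:
send_rows(commands=[[0, 0, 0.05, 0], [0, 0, 0.05, 0]])

```text
clock: 17.05
position: [0.4463, -0.2191, -0.0318]
eef_rot: [-0.289, 3.127, -0.002]
ft_force: [-10.0, 5.7, 68.4]
width: 0.0618
gripper_force: 34.0
```

Request:
send_rows(commands=[[0, 0, -0.25, 0], [0, 0, -0.25, 0]])

```text
clock: 17.3
position: [0.4465, -0.2192, -0.0262]
eef_rot: [-0.289, 3.127, -0.001]
ft_force: [-0.5, -0.2, -0.4]
width: 0.0615
gripper_force: 0.0
```

Request:
send_rows(commands=[[0, 0, 0, 0], [0, 0, 0, 0], [0, 0, 0, 0], [0, 0, 0, 0], [0, 0, 0, 0]], grip=0.5, force=80)

```text
clock: 17.92
position: [0.4463, -0.2191, -0.0264]
eef_rot: [-0.29, 3.128, -0.0]
ft_force: [-2.2, 0.5, 19.2]
width: 0.0487
gripper_force: 81.0
```

Request:
send_rows(commands=[[0, 0, -0.1, 0], [0, 0, -0.3, 0], [0, 0, -0.7, 0], [0, 0, -1.3, 0], [0, 0, -1.9, 0], [0, 0, -1.9, 0]])

```text
clock: 18.68
position: [0.4469, -0.2195, 0.0317]
eef_rot: [-0.289, 3.126, -0.002]
ft_force: [-0.1, 0.6, -2.4]
width: 0.0482
gripper_force: 83.9
```

```bash
python3 - <<'E'
from h import *
s=env.sense();print(s['clock'],s['position'],s['width'],s['ft_force'])
im=snap('wrist','w9.png');np.save('s9.npy',np.r_[s['position'],s['eef_rot']])
sc=snap('scene','sc9.png')
hsv=cv2.cvtColor(im,cv2.COLOR_RGB2HSV)
m=((hsv[...,2]>150)&(hsv[...,1]<45)).astype(np.uint8);m[:,:240]=0;m[:,400:]=0;m[345:]=0
n,l,st,c=cv2.connectedComponentsWithStats(m)
print([list(st[i]) for i in range(1,n) if st[i,4]>200])
t=snap('top','top9.png')[205:245,335:372]
hs=cv2.cvtColor(t,cv2.COLOR_RGB2HSV);print('white left on table',((hs[...,2]>165)&(hs[...,1]<40)).sum())
E
```

```text
18.675 [ 0.44691198 -0.21947266  0.0317061 ] 0.048243728593558764 [-0.11588417  0.60250781 -2.42498738]
[[np.int32(269), np.int32(170), np.int32(99), np.int32(3), np.int32(286)], [np.int32(262), np.int32(177), np.int32(111), np.int32(168), np.int32(16790)]]
white left on table 864
```

Request:
send_rows(commands=[[0, 0, -1, 0], [0, 0, -2.5, 0], [0, 0, -4, 0], [0, 0, -5.5, 0], [0, 0, -6.3, 0], [0, 0, -6.3, 0]])

```text
clock: 19.58
position: [0.4467, -0.2194, 0.22]
eef_rot: [-0.289, 3.127, -0.002]
ft_force: [0.4, 0.4, -2.8]
width: 0.0484
gripper_force: 84.4
```

Request:
send_rows(commands=[[-0.5, 1.3, 0, 0], [-1.1, 2.8, 0, -0.1], [-1.7, 4.3, 0, -0.2], [-2.3, 5.8, 0, -0.3], [-3, 7.3, 0, -0.4], [-3.6, 8.8, 0, -0.5], [-4.1, 10, 0, -0.5], [-4.4, 10.75, 0, -0.5], [-4.4, 10.75, 0, -0.5], [-4.4, 10.75, 0, -0.5]])

```text
clock: 20.82
position: [0.5161, 0.1218, 0.218]
eef_rot: [0.425, -3.11, 0.0]
ft_force: [-0.6, -0.0, -3.0]
width: 0.0481
gripper_force: 84.3
```

```bash
python3 - <<'E'
from h import *
s=env.sense();print(s['clock'],s['position'],s['width'],s['ft_force'])
im=snap('wrist','w10.png');v=np.r_[s['position'],s['eef_rot']];np.save('s10.npy',v)
R=cv2.Rodrigues(v[3:])[0];print('yaw',np.degrees(np.arctan2(R[1,0],R[0,0])),R[2])
t=snap('top','top10.png')[205:245,335:372]
hs=cv2.cvtColor(t,cv2.COLOR_RGB2HSV);print('white left on table',((hs[...,2]>165)&(hs[...,1]<40)).sum())
g=cv2.cvtColor(im,cv2.COLOR_RGB2GRAY)
print('col300',[(r,int(g[r,300])) for r in range(120,360,1) if abs(int(g[r,300])-int(g[r-2,300]))>12])
print('col335',[(r,int(g[r,335])) for r in range(120,360,1) if abs(int(g[r,335])-int(g[r-2,335]))>12])
for r in (190,300): print(r,[(u,int(g[r,u])) for u in range(220,420) if abs(int(g[r,u])-int(g[r,u-2]))>25])
cv2.imwrite('pics/c10.png',cv2.resize(cv2.imread('pics/w10.png')[100:350,160:480],(760,594)))
E
```

```text
20.825 [0.51608769 0.12175831 0.21797564] 0.04810764065115861 [-0.6424541  -0.01583679 -3.0015129 ]
yaw -164.42657920342575 [ 2.39733016e-03  1.49580513e-04 -9.99997115e-01]
white left on table 0
col300 [(120, 75), (121, 82), (122, 93), (123, 99), (125, 64), (126, 50), (128, 91), (129, 83), (130, 57), (131, 33), (132, 31), (167, 68), (168, 108), (169, 129), (170, 148), (171, 163), (173, 140), (174, 131), (178, 159), (179, 187), (180, 208), (181, 220), (182, 226), (346, 204), (347, 118), (348, 50), (349, 34), (350, 35)]
col335 [(121, 65), (122, 81), (123, 100), (124, 98), (125, 79), (126, 54), (127, 53), (129, 71), (131, 41), (132, 35), (167, 69), (168, 105), (169, 125), (170, 146), (171, 160), (173, 140), (174, 131), (178, 176), (179, 215), (180, 233), (181, 236), (346, 221), (347, 134), (348, 64), (349, 33), (350, 37)]
190 [(228, 117), (229, 97), (230, 76), (231, 54), (261, 78), (262, 128), (263, 167), (264, 184), (297, 213), (298, 230), (371, 185), (372, 146), (373, 85), (374, 41), (375, 36)]
300 [(269, 81), (270, 145), (271, 209), (272, 231), (366, 167), (367, 97), (368, 40), (369, 26), (378, 37)]
```

```bash
python3 - <<'E'
from h import *
v=np.load('s10.npy');s={'position':v[:3],'eef_rot':v[3:]};R=cv2.Rodrigues(v[3:])[0]
def t(p): return (R.T@(p-v[:3])*1000).round(1)
for h in (.044,.047,.05):
    z=v[2]+h; print(h,[t(onz('wrist',uv,z,s)) for uv in [(317,179),(317,347),(262,190),(373,190),(270.3,300),(366.5,300)]])
b=np.array([.5186,.122,.006]);print('bed in tool',t(b))
# re-measure case front rim/right end in this view: project expected rib points
c=np.array([.5053,.1702,0]);a=np.radians(15.4);X=np.array([np.cos(a),np.sin(a),0]);Y=np.array([-np.sin(a),np.cos(a),0])
for q in [(-62,-126,50),(-62,126,50),(-54,-118,54),(-54,118,54),(-62,0,46)]: print(q,proj('wrist',c+X*q[0]/1e3+Y*q[1]/1e3+[0,0,q[2]/1e3],s).round(1))
E
```

```text
0.044 [array([ 49.2,  -0.3, -43.9]), array([-49.6,  -0.4, -44.1]), array([ 43.9, -25.7, -43.9]), array([ 43.9,  25.7, -43.9]), array([-17.4, -25.3, -44. ]), array([-17.5,  26. , -44. ])]
0.047 [array([ 50. ,  -0.2, -46.9]), array([-46.5,  -0.4, -47.1]), array([ 44.8, -25.1, -46.9]), array([ 44.8,  25.1, -46.9]), array([-15. , -24.7, -47. ]), array([-15.1,  25.4, -47. ])]
0.05 [array([ 50.8,  -0.2, -49.9]), array([-43.3,  -0.4, -50.1]), array([ 45.8, -24.5, -49.9]), array([ 45.7,  24.5, -49.9]), array([-12.6, -24.1, -50. ]), array([-12.7,  24.8, -50. ])]
bed in tool [ -3.   -0.5 212. ]
(-62, -126, 50) [251.6 122.8]
(-62, 126, 50) [469.6 123.3]
(-54, -118, 54) [258.3 130.2]
(-54, 118, 54) [463.2 130.7]
(-62, 0, 46) [360.2 122.8]
```

View pics/c10.png

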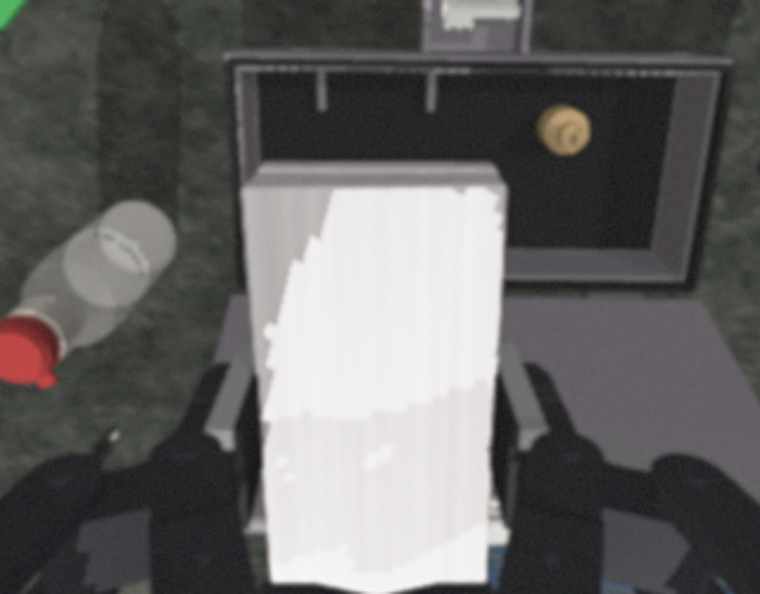

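```bash
python3 - <<'E'
from h import *
v=np.load('s10.npy');s={'position':v[:3],'eef_rot':v[3:]};R=cv2.Rodrigues(v[3:])[0]
def t(p): return (R.T@(p-v[:3])*1000).round(1)
g=cv2.cvtColor(cv2.imread('pics/w10.png'),cv2.COLOR_BGR2GRAY)
print(g[140,288:304],g[140,334:350]);print(g[138:152,295],g[138:152,341])
for uv in [(295.6,146),(341.5,146)]: print(t(onz('wrist',uv,.016,s)))
E
```

```text
[ 40  36  36  30  38  70 100 114 101  71  43  36  35  37  39  38] [ 33  31  36  38  38  66  98 110 107  77  49  40  38  36  39  38]
[112 110 114 110 111 113 111 103  81  52  39  35  40  37] [110 111 110 112 112 112 113 106  89  60  41  38  39  35]
[ 27.6 -28.8 202. ]
[ 27.5  31.1 202. ]
```

Request:
send_rows(commands=[[-0.12, 0, 0.5, 0], [-0.12, 0, 2, 0], [-0.12, 0, 3.8, 0], [-0.12, 0, 5, 0], [-0.12, 0, 6, 0], [-0.12, 0, 6.8, 0], [-0.12, 0, 7.2, 0], [-0.12, 0, 7.5, 0], [-0.12, 0, 7.6, 0], [-0.12, 0, 7.6, 0]])

```text
clock: 22.18
position: [0.5206, 0.1232, -0.0083]
eef_rot: [-0.425, 3.112, -0.0]
ft_force: [-0.0, 0.5, -2.2]
width: 0.0485
gripper_force: 84.2
```

Request:
send_rows(commands=[[0, 0, 0.1, 0], [0, 0, 0.15, 0], [0, 0, 0.15, 0]])

```text
clock: 22.55
position: [0.5203, 0.1232, -0.0131]
eef_rot: [0.425, -3.113, -0.0]
ft_force: [0.4, -0.7, -3.2]
width: 0.0484
gripper_force: 84.3
```

Request:
send_rows(commands=[[0, 0, 0.08, 0], [0, 0, 0.15, 0], [0, 0, 0.15, 0]])

```text
clock: 22.92
position: [0.5202, 0.1232, -0.0178]
eef_rot: [0.425, -3.112, -0.0]
ft_force: [-0.4, -0.3, -2.9]
width: 0.0482
gripper_force: 84.3
```

Request:
send_rows(commands=[[0, 0, 0.05, 0], [0, 0, 0.05, 0]])

```text
clock: 23.18
position: [0.5202, 0.1232, -0.0192]
eef_rot: [0.425, -3.113, -0.0]
ft_force: [0.6, 0.6, -2.8]
width: 0.0484
gripper_force: 84.3
```

Request:
send_rows(commands=[[0, 0, 0.04, 0], [0, 0, 0.04, 0]])

```text
clock: 23.42
position: [0.5203, 0.1232, -0.0203]
eef_rot: [-0.425, 3.113, 0.0]
ft_force: [-0.1, -0.2, -2.3]
width: 0.0485
gripper_force: 84.3
```

Request:
send_rows(commands=[[0, 0, 0.02, 0], [0, 0, 0.02, 0], [0, 0, 0.02, 0], [0, 0, 0.02, 0]], grip=0.72)

```text
clock: 23.92
position: [0.5203, 0.1232, -0.0209]
eef_rot: [-0.425, 3.113, 0.0]
ft_force: [-0.4, -0.5, -0.3]
width: 0.0615
gripper_force: 0.0
```

Request:
send_rows(commands=[[0, 0, -0.3, 0], [0, 0, -1.2, 0], [0, 0, -2.8, 0], [0, 0, -4.5, 0], [0, 0, -6, 0], [0, 0, -7.5, 0], [0, 0, -8.3, 0], [0, 0, -8.3, 0]])

```text
clock: 24.92
position: [0.5211, 0.1233, 0.2304]
eef_rot: [-0.425, 3.109, -0.0]
ft_force: [0.6, -0.1, -0.2]
width: 0.0617
gripper_force: 0.0
```

```bash
python3 - <<'E'
from h import *
s=env.sense();print(s['clock'],s['position'],s['width'],s['joint_pos'])
im=snap('wrist','w11.png');v=np.r_[s['position'],s['eef_rot']];np.save('s11.npy',v)
R=cv2.Rodrigues(v[3:])[0];t=lambda p:(R.T@(p-v[:3])*1000).round(1)
print('yaw',np.degrees(np.arctan2(R[1,0],R[0,0])))
hsv=cv2.cvtColor(im,cv2.COLOR_RGB2HSV);g=cv2.cvtColor(im,cv2.COLOR_RGB2GRAY)
pc=proj('wrist',[.5186,.122,.027],s).round().astype(int);print('expect',pc)
m=((hsv[...,2]>110)&(hsv[...,1]<60)).astype(np.uint8)
n,l,st,c=cv2.connectedComponentsWithStats(m);i=l[pc[1],pc[0]];print(st[i])
h=cv2.minAreaRect(np.argwhere(l==i)[:,::-1].astype(np.float32));b=cv2.boxPoints(h)
W=np.array([onz('wrist',p,.027,s) for p in b]);print(b.round(1).tolist(),W.mean(0).round(4),[np.linalg.norm(W[i]-W[i-1]).round(4) for i in range(4)],[t(w) for w in W])
print('bed tool',t(np.array([.5186,.122,.006])))
# lid: in top & scene for angle
top=snap('top','top11.png');sc=snap('scene','sc11.png')
E
```

```text
24.925 [0.52107784 0.12328543 0.23041144] 0.06170896231894711 [ 1.20772035e-01  3.40265515e-01  1.53427316e+00  2.51110475e-05
  1.26312233e+00 -1.72170780e+00]
yaw -164.43405156657613
expect [317 164]
[ 260  121  199   89 5338]
[[259.0, 207.6999969482422], [260.0, 120.4000015258789], [458.0, 122.80000305175781], [457.0, 210.10000610351562]] [0.5085 0.1767 0.027 ] [np.float64(0.2797), np.float64(0.1193), np.float64(0.2524), np.float64(0.121)] [array([-59.1, -82.8, 203.7]), array([ 59.8, -73.3, 203.2]), array([ 56.7, 179.1, 203.1]), array([-63. , 196.9, 203.5])]
bed tool [  3.6  -0.4 224.4]
```

```bash
python3 - <<'E'
from h import *
v=np.load('s11.npy');s={'position':v[:3],'eef_rot':v[3:]}
R=cv2.Rodrigues(v[3:])[0];t=lambda p:(R.T@(p-v[:3])*1000).round(1)
g=cv2.cvtColor(cv2.imread('pics/w11.png'),cv2.COLOR_BGR2GRAY)
print('row150',g[150,255:375].tolist());print('col310',g[112:218,310].tolist());print('col330',g[112:218,330].tolist())
cv2.imwrite('pics/c11.png',cv2.resize(cv2.imread('pics/w11.png')[90:240,220:480],(780,450),interpolation=cv2.INTER_CUBIC))
E
```

```text
row150 [89, 87, 80, 72, 63, 60, 93, 131, 140, 119, 100, 101, 104, 106, 103, 89, 64, 51, 54, 52, 53, 53, 50, 50, 53, 54, 50, 51, 52, 50, 55, 51, 55, 49, 48, 51, 47, 47, 47, 49, 44, 45, 53, 112, 191, 231, 232, 229, 230, 230, 232, 231, 232, 233, 233, 232, 233, 231, 231, 231, 230, 230, 230, 231, 230, 231, 231, 232, 233, 233, 234, 233, 232, 233, 233, 232, 233, 235, 234, 234, 234, 230, 195, 120, 55, 45, 47, 52, 57, 53, 49, 53, 52, 51, 51, 54, 53, 50, 52, 51, 49, 52, 53, 51, 51, 51, 54, 48, 57, 55, 55, 53, 53, 52, 51, 50, 54, 51, 45, 49]
col310 [71, 68, 79, 102, 125, 135, 116, 81, 72, 102, 137, 124, 83, 103, 157, 208, 228, 234, 234, 234, 233, 234, 234, 235, 234, 233, 234, 234, 234, 234, 233, 233, 233, 233, 234, 234, 233, 233, 232, 233, 233, 233, 233, 233, 234, 232, 234, 233, 233, 233, 233, 233, 231, 233, 233, 233, 233, 234, 233, 233, 234, 233, 233, 233, 233, 233, 234, 232, 232, 233, 233, 233, 233, 234, 233, 233, 233, 233, 233, 233, 232, 233, 233, 232, 233, 234, 234, 230, 195, 135, 111, 113, 113, 113, 125, 132, 112, 74, 52, 48, 59, 73, 79, 91, 115, 131]
col330 [63, 59, 67, 92, 114, 134, 121, 88, 70, 86, 110, 97, 76, 103, 159, 203, 225, 232, 234, 233, 233, 233, 233, 232, 233, 232, 232, 233, 232, 233, 233, 233, 232, 232, 233, 233, 231, 231, 232, 232, 233, 232, 231, 232, 232, 232, 233, 231, 232, 231, 231, 232, 232, 232, 232, 231, 232, 232, 232, 232, 231, 232, 232, 233, 231, 231, 231, 231, 232, 232, 231, 232, 232, 231, 232, 231, 231, 233, 231, 232, 231, 232, 231, 231, 231, 231, 233, 230, 192, 134, 109, 112, 113, 114, 122, 133, 122, 86, 51, 47, 59, 74, 84, 100, 118, 129]
```

```bash
python3 - <<'E'
from h import *
v=np.load('s11.npy');s={'position':v[:3],'eef_rot':v[3:]}
R=cv2.Rodrigues(v[3:])[0];t=lambda p:(R.T@(p-v[:3])*1000).round(1)
for uv in [(318,126),(318,200.5),(298.5,150),(338,150)]: print(t(onz('wrist',uv,.027,s)))
# hinge/lid: lid top edge from top camera
c=np.array([.5053,.1702,0]);a=np.radians(15.4);X=np.array([np.cos(a),np.sin(a),0]);Y=np.array([-np.sin(a),np.cos(a),0])
g=cv2.cvtColor(cv2.imread('pics/top0.png'),cv2.COLOR_BGR2GRAY)
for th in (1.5,1.6,1.7,1.8,1.9):
    # front edge outer & inner corner mid-ish y=+60, outer normal offset
    d=np.array([-np.cos(th),np.sin(th)]);n=np.array([np.sin(th),np.cos(th)]) # along plate; outer normal
    P=lambda r,o,y:c+X*(.064+r*d[0]+o*n[0])+Y*y+[0,0,.05+r*d[1]+o*n[1]]
    print(th,'edge inner',proj('top',P(.134,-.002,.06),).round(1),'outer',proj('top',P(.134,.008,.06)).round(1),'L',proj('top',P(.134,.008,.128)).round(1),'R',proj('top',P(.134,.008,-.128)).round(1),'edge world',P(.134,.003,0).round(3))
u0=int(proj('top',c+X*.08+Y*.06+[0,0,.18])[0]);print(u0,[(r,int(g[r,u0])) for r in range(150,215)])
E
```

```text
[ 52.8   0.4 203.2]
[-48.4   0.3 203.6]
[ 22.1 -25.3 203.3]
[ 22.1  26.7 203.3]
1.5 edge inner [221.1 194.5] outer [220.4 191.6] L [200.6 196.5] R [275. 178.] edge world [0.561 0.185 0.184]
1.6 edge inner [220.2 190.6] outer [219.5 187.7] L [199.7 192.6] R [274.1 174.1] edge world [0.574 0.189 0.184]
1.7 edge inner [219.3 186.7] outer [218.7 183.9] L [198.9 188.8] R [273.2 170.3] edge world [0.587 0.193 0.182]
1.8 edge inner [218.5 182.9] outer [217.9 180.2] L [198.2 185.1] R [272.3 166.7] edge world [0.599 0.196 0.18 ]
1.9 edge inner [217.8 179.3] outer [217.3 176.6] L [197.7 181.5] R [271.5 163.2] edge world [0.612 0.199 0.176]
219 [(150, 71), (151, 71), (152, 70), (153, 70), (154, 69), (155, 77), (156, 59), (157, 47), (158, 55), (159, 59), (160, 62), (161, 66), (162, 66), (163, 66), (164, 66), (165, 66), (166, 66), (167, 63), (168, 59), (169, 55), (170, 56), (171, 56), (172, 54), (173, 53), (174, 52), (175, 53), (176, 59), (177, 88), (178, 155), (179, 162), (180, 111), (181, 79), (182, 80), (183, 81), (184, 81), (185, 80), (186, 79), (187, 79), (188, 79), (189, 79), (190, 79), (191, 78), (192, 79), (193, 79), (194, 79), (195, 72), (196, 50), (197, 54), (198, 61), (199, 48), (200, 33), (201, 29), (202, 28), (203, 29), (204, 29), (205, 29), (206, 28), (207, 28), (208, 29), (209, 29), (210, 28), (211, 28), (212, 29), (213, 29), (214, 48)]
```

Request:
send_rows(commands=[[-1.2, 0.4, 0, 0], [-2.7, 0.9, 0, 0], [-4.2, 1.3, 0, 0], [-4.2, 1.3, 0, 0], [-4.2, 1.3, 0.5, 0], [-4.2, 1.3, 1.5, 0], [-4.2, 1.3, 2.6, 0], [-4.2, 1.3, 3.5, 0], [-4.2, 1.3, 3.5, 0]], grip=0)

```text
clock: 26.2
position: [0.6286, 0.1936, 0.1205]
eef_rot: [0.424, -3.107, 0.001]
ft_force: [0.1, 0.1, -0.9]
width: 0.0002
gripper_force: 0.0
```

```bash
python3 - <<'E'
from h import *
s=env.sense();print(s['clock'],s['position'],s['width'],s['ft_force'])
c=np.array([.5053,.1702,0]);a=np.radians(15.4);X=np.array([np.cos(a),np.sin(a),0]);Y=np.array([-np.sin(a),np.cos(a),0])
d=s['position']-c;print('case',d@X,d@Y,d[2]); t=snap('top','top12.png')
R=cv2.Rodrigues(s['eef_rot'])[0];print(R.round(3).tolist())
E
```

```text
26.2 [0.62855062 0.19359236 0.12045655] 0.00016799794612212175 [ 0.08592011  0.12964168 -0.86293487]
case 0.12503734058932647 -0.010177485281439006 0.12045655268924094
[[-0.963, -0.268, -0.005], [-0.268, 0.963, -0.001], [0.005, 0.0, -1.0]]
```

Request:
send_rows(commands=[[0.7, 0, -0.1, 0], [1.4, 0, -0.2, 0], [2.1, 0, -0.2, 0], [2.8, 0, -0.2, 0], [3.3, 0, 0, 0], [3.8, 0, 0.2, 0], [4.3, 0, 0.6, 0], [4.7, 0, 1, 0]])

```text
clock: 27.25
position: [0.4956, 0.1566, 0.0943]
eef_rot: [-0.425, 3.11, 0.0]
ft_force: [1.1, 0.9, -0.8]
width: 0.0
gripper_force: 0.6
```

```bash
python3 - <<'E'
from h import *
s=env.sense();print(s['clock'],s['position'],s['ft_force'])
im=snap('wrist','w13.png');sc=snap('scene','sc13.png')
c=np.array([.5053,.1702,0]);a=np.radians(15.4);X=np.array([np.cos(a),np.sin(a),0]);Y=np.array([-np.sin(a),np.cos(a),0])
d=s['position']-c;print('case',d@X,d@Y,d[2])
g=cv2.cvtColor(sc,cv2.COLOR_RGB2GRAY)
for th in (.2,.4,.55,.7,.9,1.2,1.5):
    dd=np.array([-np.cos(th),np.sin(th)]);n=np.array([np.sin(th),np.cos(th)])
    P=lambda r,o,y:c+X*(.064+r*dd[0]+o*n[0])+Y*y+[0,0,.05+r*dd[1]+o*n[1]]
    q=proj('scene',P(.134,.008,.127)).round(0);print(th,'corner L scene',q,proj('wrist',P(.134,.008,.127),s).round(),proj('wrist',P(.134,.008,-.127),s).round())
E
```

```text
27.25 [0.49555946 0.15662912 0.09428576] [ 1.09700458  0.92933961 -0.77693723]
case -0.012994642972716242 -0.010496964258995939 0.09428575505629067
0.2 corner L scene [280. 298.] [535. 152.] [133. 151.]
0.4 corner L scene [277. 293.] [563. 176.] [109. 176.]
0.55 corner L scene [273. 289.] [585. 204.] [ 91. 203.]
0.7 corner L scene [268. 285.] [606. 241.] [ 73. 240.]
0.9 corner L scene [261. 280.] [629. 300.] [ 53. 300.]
1.2 corner L scene [249. 272.] [642. 399.] [ 41. 398.]
1.5 corner L scene [236. 266.] [625. 476.] [ 56. 476.]
```

```bash
python3 - <<'E'
import cv2
g=cv2.cvtColor(cv2.imread('pics/w13.png'),cv2.COLOR_BGR2GRAY).astype(int)
for c in(180,470):print(c,[(r,g[r,c]) for r in range(100,400) if abs(g[r,c]-g[r-3,c])>25])
r=g[260];print([(c,r[c]) for c in range(0,640) if c>3 and abs(r[c]-r[c-3])>25])
E
```

```text
180 [(146, np.int64(164)), (147, np.int64(169)), (149, np.int64(109)), (150, np.int64(68)), (151, np.int64(55)), (152, np.int64(58)), (155, np.int64(84)), (156, np.int64(113)), (157, np.int64(137)), (158, np.int64(150)), (159, np.int64(156)), (179, np.int64(109)), (180, np.int64(100)), (204, np.int64(88)), (205, np.int64(124)), (206, np.int64(147)), (207, np.int64(160)), (208, np.int64(163)), (216, np.int64(213)), (217, np.int64(222)), (293, np.int64(162)), (294, np.int64(129)), (295, np.int64(120)), (296, np.int64(126)), (325, np.int64(94)), (326, np.int64(75)), (327, np.int64(59)), (328, np.int64(57)), (378, np.int64(89)), (379, np.int64(97))]
470 [(143, np.int64(114)), (144, np.int64(126)), (145, np.int64(132)), (150, np.int64(170)), (151, np.int64(166)), (153, np.int64(87)), (154, np.int64(60)), (155, np.int64(59)), (156, np.int64(61)), (159, np.int64(92)), (160, np.int64(104)), (161, np.int64(111)), (209, np.int64(148)), (210, np.int64(160)), (211, np.int64(169)), (219, np.int64(214)), (220, np.int64(222)), (221, np.int64(229)), (299, np.int64(169)), (300, np.int64(130)), (301, 
[... 498 characters left out ...]
(212)), (291, np.int64(189)), (292, np.int64(126)), (293, np.int64(74)), (294, np.int64(61)), (295, np.int64(65)), (304, np.int64(121)), (305, np.int64(156)), (306, np.int64(171)), (307, np.int64(176)), (315, np.int64(123)), (316, np.int64(75)), (317, np.int64(52)), (318, np.int64(52)), (321, np.int64(118)), (322, np.int64(154)), (323, np.int64(170)), (324, np.int64(175)), (332, np.int64(129)), (333, np.int64(85)), (334, np.int64(69)), (335, np.int64(69)), (344, np.int64(132)), (345, np.int64(201)), (346, np.int64(233)), (347, np.int64(235)), (348, np.int64(233)), (535, np.int64(194)), (536, np.int64(164)), (537, np.int64(131)), (538, np.int64(106)), (539, np.int64(94)), (540, np.int64(93))]
```

Request:
send_rows(commands=[[0.3, 0, 0.45, 0], [0.6, 0, 0.95, 0], [0.75, 0, 1.25, 0], [0.85, 0, 1.5, 0], [0.85, 0, 1.5, 0]])

```text
clock: 27.98
position: [0.4708, 0.1499, 0.048]
eef_rot: [0.425, -3.112, 0.0]
ft_force: [-0.1, 0.3, 0.3]
width: -0.0004
gripper_force: 0.0
```

Request:
send_rows(commands=[[0, 0, 0.1, 0], [0, 0, 0.2, 0], [0, 0, 0.2, 0]])

```text
clock: 28.35
position: [0.471, 0.1499, 0.0421]
eef_rot: [-0.425, 3.112, 0.0]
ft_force: [0.5, 0.5, -0.1]
width: 0.0002
gripper_force: 0.1
```

Request:
send_rows(commands=[[0, 0, 0.1, 0], [0, 0, 0.2, 0], [0, 0, 0.2, 0]])

```text
clock: 28.72
position: [0.4703, 0.1497, 0.0361]
eef_rot: [0.425, -3.112, 0.0]
ft_force: [-1.9, -0.9, 2.5]
width: -0.0001
gripper_force: 1.5
```

Request:
send_rows(commands=[[0, 0, 0.05, 0], [0, 0, 0.1, 0], [0, 0, 0.1, 0]])

```text
clock: 29.1
position: [0.4701, 0.1497, 0.0332]
eef_rot: [0.425, -3.111, 0.0]
ft_force: [-4.7, -1.8, 8.8]
width: 0.0
gripper_force: 3.9
```

Request:
send_rows(commands=[[0, 0, 0.05, 0], [0, 0, 0.1, 0], [0, 0, 0.1, 0]])

```text
clock: 29.48
position: [0.4698, 0.1496, 0.0305]
eef_rot: [0.425, -3.111, 0.0]
ft_force: [-9.3, -3.5, 21.2]
width: -0.0
gripper_force: 10.3
```

Request:
send_rows(commands=[[0, 0, 0.05, 0], [0, 0, 0.1, 0], [0, 0, 0.1, 0]])

```text
clock: 29.85
position: [0.47, 0.1497, 0.0296]
eef_rot: [-0.426, 3.112, -0.0]
ft_force: [-20.9, -6.1, 77.0]
width: -0.0002
gripper_force: 38.8
```

Request:
send_rows(commands=[[0, 0, -0.2, 0], [0, 0, -0.6, 0], [0, 0, -1.5, 0], [0, 0, -3, 0], [0, 0, -5, 0], [0, 0, -6.5, 0], [0, 0, -6.5, 0]])

```text
clock: 30.72
position: [0.4727, 0.1503, 0.2257]
eef_rot: [-0.425, 3.106, 0.001]
ft_force: [0.6, 0.7, -0.1]
width: -0.0001
gripper_force: 0.0
```

```bash
python3 - <<'E'
from h import *
s=env.sense();print(s['clock'],s['position'],s['ft_force'])
im=snap('wrist','w14.png')
c=np.array([.5053,.1702,0]);a=np.radians(15.4);X=np.array([np.cos(a),np.sin(a),0]);Y=np.array([-np.sin(a),np.cos(a),0])
g=cv2.cvtColor(im,cv2.COLOR_RGB2GRAY).astype(int)
for y in (-.08,.08):
  for th in (0,.05,.1):
    dd=np.array([-np.cos(th),np.sin(th)]);n=np.array([np.sin(th),np.cos(th)])
    P=lambda r,o,y:c+X*(.064+r*dd[0]+o*n[0])+Y*y+[0,0,.05+r*dd[1]+o*n[1]]
    q=proj('wrist',P(.134,.008,y),s);print(y,th,q.round(1))
  u=int(q[0]);print([(r,g[r,u]) for r in range(70,200) if abs(g[r,u]-g[r-2,u])>15])
for y in (-.128,.128): print(proj('wrist',c+X*-.06+Y*y+[0,0,.058],s).round(1),proj('wrist',c+X*-.06*1+Y*y+[0,0,.068],s).round(1))
r=g[130];print([(x,r[x]) for x in range(100,560) if abs(r[x]-r[x-2])>20])
cv2.imwrite('pics/c14.png',cv2.resize(cv2.imread('pics/w14.png')[40:240,160:500],(800,470)))
E
```

```text
30.725 [0.47266397 0.15030877 0.22573735] [ 0.55150287  0.66359997 -0.12509034]
-0.08 0 [259.  144.5]
-0.08 0.05 [257.9 145.8]
-0.08 0.1 [256.8 147.5]
[(73, np.int64(96)), (85, np.int64(67)), (143, np.int64(99)), (144, np.int64(129)), (145, np.int64(164)), (146, np.int64(191)), (147, np.int64(204)), (148, np.int64(207)), (159, np.int64(192)), (161, np.int64(210))]
0.08 0 [394.4 144.8]
0.08 0.05 [395.8 146.1]
0.08 0.1 [397.3 147.8]
[(88, np.int64(79)), (145, np.int64(110)), (146, np.int64(141)), (147, np.int64(173)), (148, np.int64(197)), (149, np.int64(209)), (161, np.int64(192))]
[219.3 152.8] [216.5 154.3]
[433.8 153.3] [437.2 154.8]
[(129, np.int64(119)), (130, np.int64(141)), (131, np.int64(165)), (132, np.int64(177)), (144, np.int64(134)), (145, np.int64(116)), (146, np.int64(105)), (305, np.int64(90)), (306, np.int64(124)), (307, np.int64(148)), (313, np.int64(182)), (314, np.int64(213)), (315, np.int64(218)), (342, np.int64(181)), (343, np.int64(142)), (344, np.int64(114)), (345, np.int64(105)), (347, np.int64(151)), (348, np.int64(152)), (349, np.int64(126)), (350, np.int64(90)), (351, np.int64(79)), (519, np.int64(84)), (520, np.int64(110)), (521, np.int64(115)), (529, np.int64(103)), (530, np.int64(76)), (531, np.int64(54)), (532, np.int64(46))]
```

Request:
send_rows(commands=[[0, 0, 1.5, 0], [0, 0, 3.2, 0], [0, 0, 4.8, 0], [0, 0, 5.7, 0], [0, 0, 6.1, 0], [0, 0, 6.1, 0]])

```text
clock: 31.52
position: [0.4703, 0.1498, 0.0386]
eef_rot: [0.425, -3.111, 0.0]
ft_force: [-0.1, 0.0, 0.3]
width: 0.0
gripper_force: 0.0
```

Request:
send_rows(commands=[[0, 0, 0.1, 0], [0, 0, 0.22, 0], [0, 0, 0.22, 0], [0, 0, 0.22, 0]])

```text
clock: 32.02
position: [0.4709, 0.1499, 0.0327]
eef_rot: [-0.425, 3.112, 0.0]
ft_force: [0.2, -0.4, 0.9]
width: 0.0001
gripper_force: 0.0
```

Request:
send_rows(commands=[[0, 0, 0.05, 0], [0, 0, 0.07, 0], [0, 0, 0.07, 0]])

```text
clock: 32.4
position: [0.4709, 0.1499, 0.0311]
eef_rot: [-0.425, 3.112, -0.0]
ft_force: [-3.7, -1.5, 17.5]
width: 0.0001
gripper_force: 8.9
```

Request:
send_rows(commands=[[0, 0, -0.3, 0], [0, 0, -1.5, 0], [0, 0, -3, 0], [0, 0, -4.5, 0], [0, 0, -6, 0], [0, 0, -6, 0], [0, 0, -6, 0], [0, 0, -6, 0]])

```text
clock: 33.4
position: [0.4701, 0.1498, 0.2094]
eef_rot: [0.425, -3.111, 0.0]
ft_force: [0.7, -0.2, -0.3]
width: -0.0
gripper_force: 0.0
```

```bash
python3 - <<'E'
from h import *
s=env.sense();print(s['clock'],s['position'],s['ft_force'],abs(s['qvel']).max());print(env.sign_off())
E
```

```text
33.4 [0.47011742 0.14975001 0.20941166] [ 0.65371487 -0.20750658 -0.30231107] 0.0051014716217288045
the job is handed in; nothing more can be done
None
```

The weight is standing in its bay, the three plates are in their bed, and the lid is shut; I handed the job in at 33.4 s without a score shown, and judged the latch caught only by touch: the released lid stayed about 2 mm above its stop.

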